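# Fit the keyed sample carousel on the autosampler drive

## Task

Draw the round sample carousel out from under the low shelf and set it down flat on the pale stone slab, so that it can be taken anew by its knob, and let go of it. Then turn it until its keyway lines up with the key of the drive in the station's well, and lower it on the drive so that it drops fully home, flat on the well's floor; keep it roughly level all the time and leave the other things where they are.

Things in the scene. Friction and masses are not known exactly. Their poses are not given: they have to be found in the camera images.
- carousel: sample carousel, loose, about 350 g: round aluminium tray 150 mm in diameter, flat floor 8 mm thick, upright lip round its edge (8 mm thick, outer radius 75, top 44 mm above the underside), black knob at the centre, seven dark dish places round it. Under the knob a 20 mm bore, 40 mm deep from the underside. Origin: centre of the underside; z up; +x points along its keyway
- knob_top (a point): centre of the flat top of the carousel's round knob, 62 mm above the underside. The knob is 40 mm in diameter from 40 to 62 mm above the underside, 38 mm below that
- keyway (a point): middle of the carousel's keyway, level with the floor's upper face, 30 mm from the centre along +x: a slot 20 mm wide cut through the floor from the bore to 40 mm from the centre, in the place of an eighth dish
- rack: fixed low steel shelf over the carousel's start. Origin on the table, under the carousel's centre within 4 mm each way. +x to its closed back, open to -x, where some 55 mm of carousel stick out. Top board: underside 68, upper face 74 mm above the table, from x = -20 to +100 mm, hides the knob. Side walls x = -15 to +100 mm, inner faces y = +85 and -85 mm; back wall at x = +94 mm. Floor: bare table
- slab: fixed pale stone slab 280 mm (x) by 200 mm (y), 15 mm thick. Origin: centre of its underside, on the table; +x points away from the robot. The bottle stands near its +x end
- station: fixed autosampler station: white base 200 x 194 mm, 30 mm high; on it a round grey well (inner radius 85, outer 94 mm, wall from 30 to 72 mm above the table); white display housing behind (x = +100 to +150 mm, 95 mm high). Origin on the table under the well's centre; +x towards the housing
- drive: steel drive, locked, mid-well: upright pin 16 mm in diameter, 36 mm high, tapered tip, with one radial key. Origin on the pin's axis at the well's floor, 30 mm above the table; +x along the key. With the keyway over the key (about 4 degrees play either way) the carousel goes down to the well's floor and its origin and x axis match the drive's; otherwise it stays 15 mm up on the key
- key (a point): middle of the top of the drive's key, 22 mm from the pin's axis along the drive's +x: a rounded bar 15 mm wide and 15 mm high, from the pin to 36 mm from the axis
- bottle: bystander: pale translucent bottle with blue cap, 52 mm in diameter, 120 mm high, on the slab; origin centre of underside
- jar: bystander: amber jar with white cap, 44 mm in diameter, 60 mm high, on top of the rack towards its back; origin centre of underside
- dish: bystander: shallow steel weighing dish, 72 mm in diameter, 14 mm high, on the table behind the slab; origin centre of underside
- beaker: bystander: glass beaker 68 mm in diameter, 95 mm high, on the table towards the back; origin centre of underside
- weight: bystander: brass calibration weight 38 mm in diameter, 60 mm high, on top of the station's display housing; origin centre of underside
- case: bystander: wooden weight case 120 x 70 x 35 mm, on the table towards the back; origin centre of underside
- tweezers: bystander: steel tweezers with red end, 130 mm long, flat on the table; origin at the middle
Mind the look-alikes: they are no part of the job. What is shaped like the carousel but brown or turquoise is not meant.

How it is judged:
By the outcome, as a careful person would: the job done as asked, in the order asked, and still so for the second after the job is handed in, with the robot touching nothing.
It also fails if it takes over 67 s, if anything falls off the work surface, if the arm or the gripper's body presses on something with over 40 N, if the wrist force passes 120 N, or if a joint passes its speed limit or range.

## Robot

A 7-joint arm with a two-finger parallel gripper is mounted at the origin on the work surface. World frame = base frame: x ahead of the robot, y to its left, z up, the work surface at z = 0. Lengths are in m, angles in rad, forces in N, time in s.
With the tool pointing down it reaches from about 0.35 to 0.9 m from the base axis. Payload 8.1 kg.
Tool frame: the origin (TCP) lies on the centre line of the jaws, within the pads' length; the fingertips stand 19 mm ahead of it and the grasp point (between the pads) is the TCP; z points along the fingers, y is the direction in which the jaws open and shut (so a half turn about z gives the same grasp; the last joint's range is limited). The gripper opens to 92 mm and grips with 3 to 60 N. Pads are 19 mm wide; open, the fingers measure 130 mm over their backs; the gripper's body (75 mm by 190 mm) begins 47 mm behind the grasp point.
Start: joints at [-1.268, 0.434, 0.025, 1.573, -0.012, 1.134, -0.075], TCP at [0.247, 0.574, 0.246] pointing down, gripper open.
Joint ranges: [-2.62, 2.62], [-0.44, 2.09], [-1.27, 1.32], [0.08, 2.57], [-1.32, 4.46], [0.12, 2], [-2.74, 2.74]. Speed limits (rad/s): [2.22, 2.22, 3.01, 3.01, 3.14, 3.14, 3.14].

## Interface

Orientations are given as a rotation vector (axis times angle).
In Python, from cell import monitor, imaging, workorder, outline_of gives the robot as it stands.
- The arm moves only by the tool move_arm, never from a script. Its argument "series" is a list of rows, each a list of 6 numbers: the shift along the world's x, y, z in cm, then the turn, a rotation vector about the world's x, y, z in degrees. A call has 1 to 8 rows; each row shifts and turns the commanded pose from where the row before left it; what a row does not reach is not made up. A row lasts 1/10 s, in which the tool goes at most 50 mm and 8.59 degrees, less where a joint would pass 70% of its speed; a pose out of reach is approached as far as the arm can. A call with a gripper value outside its range is refused whole. "grip" is the opening, from 0 (shut) to 1 (fully open), set as the call begins (left out, the last holds). The fingers move at their own pace and stop on an object; "force" is the grip in N (left out, the last holds). Time passes only in rows, so rows that do not move let the fingers close. It gives the time, the measured TCP pose, the force and the opening at its end, in the units of the state.
- monitor.observe(): the state, without advancing time (a new reading comes with each control period).
- imaging.get_image(name): name is "side" or "top"; returns a dict with "color" (480x640x3 uint8, red, green, blue), "fx", "fy", "cx", "cy" (pixels), "rvec" (rotation vector, rad) and "tvec" (3), from world to camera coordinates, as OpenCV has them. Camera axes: x right, y down, z forward; pixel columns grow to the right and rows downward; lengths in m; the calibration is good to about 2 mm. A picture is of the moment at which its call begins. There is no depth.
- workorder.sign_off(): hands the job in, once; it reports no verdict.
Trained networks look in the newest picture that a camera, given by its name, has taken for a name from the list of things; names that differ only in an ending like _2 or _b are one class to them, and where a whole thing is asked for, a point or a joint stands for the part that bears it (a point fixed in the world has none). Each returns a list of dicts, best first, with "p" (0 to 1); they miss things now and then, are a little off and sometimes report something else, mostly with a low value. They report only what shows in the picture. A call takes as long as a camera call. They do not tell look-alikes from the thing itself.
- outline_of(camera, thing): "mask" (480x640 bool, what is visible of it) and "rect" ([left, top, width, height] in pixels, round what is visible of it).
The state is a dict: "clock": time; "joints": joint angles; "dq": joint speeds; "joint_efforts": joint torques, N m; "position": TCP position; "ee_rot": TCP orientation; "force": force on the tool from outside, world axes, zero at the start; "ft_torque": the same for the moment, N m; "width": opening from 0.0 (shut) to 1.0 (fully open).
Only numpy, scipy, OpenCV 4.12 (cv2) and the standard library are available. Lean on these libraries where they do the work, as an engineer would, in place of code of your own. Each camera call takes 0.05 s, during which the arm holds its last target. There are 200 camera calls.

## Working session

There is one attempt and no reset: what is moved stays moved. The work goes in short steps, Python scripts to look and compute and a tool call to move; the robot and the scene stay as the last step left them, time stands still between calls to the robot, and variables do not carry over. Pictures are saved under pics/ and viewed, about 8 in all and at most 12, crops included, and the job is handed in when it is done.

Besides the shell and the picture viewer there is one more tool, called after "Call:" by a JSON object that holds its "name" and its "arguments", one argument or row to a line. move_arm: Moves the arm, as the interface text tells. Its arguments: {"type":"object","properties":{"series":{"type":"array"},"grip":{"type":"number"},"force":{"type":"number"}},"required":["series"]}

```bash
mkdir -p pics; ls
cat > h.py <<'E'
import numpy as np, cv2
from cell import monitor, imaging, workorder, outline_of
def img(n,save=None):
    d=imaging.get_image(n); 
    if save: cv2.imwrite(save,d["color"][:,:,::-1])
    return d
def ray(d,uv,z):
    """pixel -> world point on plane height z"""
    R=cv2.Rodrigues(np.array(d["rvec"],float))[0]; t=np.array(d["tvec"],float).ravel()
    c=-R.T@t; v=R.T@np.array([(uv[0]-d["cx"])/d["fx"],(uv[1]-d["cy"])/d["fy"],1.])
    return c+v*(z-c[2])/v[2]
def proj(d,P):
    K=np.array([[d["fx"],0,d["cx"]],[0,d["fy"],d["cy"]],[0,0,1.]])
    return cv2.projectPoints(np.array(P,float).reshape(-1,1,3),np.array(d["rvec"],float),np.array(d["tvec"],float),K,None)[0].reshape(-1,2)
E
python3 - <<'E'
from h import *
a=img("top"); b=img("side")
cv2.imwrite("pics/a.png",a["color"][:,:,::-1]);cv2.imwrite("pics/b.png",b["color"][:,:,::-1])
for d in(a,b):
    R=cv2.Rodrigues(np.array(d["rvec"],float))[0]; print(d["fx"],-R.T@np.array(d["tvec"]).ravel(),R[2])
for c in("top","side"):
  for n in("carousel","rack","slab","station","drive","key","keyway","knob_top","bottle","jar","dish","beaker","weight","case","tweezers"):
    for o in outline_of(c,n):
        if o["p"]>.2: print(c,n,round(o["p"],2),o["rect"])
s=monitor.observe();print(s)
E
```

```text
pics
618.0239880129386 [0.37351973 0.10101942 1.61699428] [ 0.10474067 -0.00497759 -0.99448711]
490.98375785604514 [-0.03416311 -0.51243381  0.85958423] [ 0.49990756  0.52805661 -0.68647553]
top carousel 0.81 [239.6, 305.9, 62.0, 60.9]
top carousel 0.79 [194.0, 218.3, 59.7, 31.1]
top carousel 0.76 [104.7, 224.4, 64.3, 59.3]
top rack 0.79 [179.9, 169.3, 83.6, 65.9]
top slab 0.79 [323.4, 185.4, 86.0, 110.7]
top station 0.83 [435.1, 153.8, 83.1, 98.4]
top station 0.63 [478.0, 208.2, 9.4, 14.1]
top station 0.41 [388.9, 123.5, 33.2, 47.7]
top drive 0.43 [474.6, 211.8, 12.1, 11.1]
top key 0.67 [473.7, 207.2, 14.4, 17.6]
top keyway 0.85 [243.0, 309.3, 57.2, 55.1]
top keyway 0.81 [103.1, 224.6, 67.6, 57.3]
top keyway 0.78 [189.6, 218.6, 59.3, 32.4]
top knob_top 0.98 [239.7, 304.4, 60.5, 62.7]
top knob_top 0.93 [192.8, 220.8, 57.0, 30.7]
top knob_top 0.83 [107.8, 222.7, 59.8, 61.3]
top bottle 0.6 [377.9, 188.9, 21.8, 22.1]
top bottle 0.52 [482.4, 148.2, 19.2, 15.1]
top jar 0.56 [201.2, 179.2, 22.1, 21.3]
top dish 0.78 [342.5, 137.4, 26.3, 26.8]
top beaker 0.56 [202.6, 179.2, 18.0, 20.5]
top w
[... 1179 characters left out ...]
, 36.2]
{'clock': 1.6, 'joints': array([-1.26758317,  0.43451513,  0.02502329,  1.57318664, -0.01161909,
        1.13400362, -0.07513251]), 'dq': array([-1.17474495e-04, -5.11835235e-05, -4.87314365e-04,  1.64907960e-03,
       -1.31169722e-04,  1.03415117e-03,  8.97168151e-05]), 'joint_efforts': array([-5.23200688e-04, -6.67646027e+01,  9.83667076e-01, -3.14806652e+01,
       -6.06837496e-02,  3.27183085e-02,  1.40836454e-05]), 'position': array([0.24676666, 0.57424212, 0.24573787]), 'ee_rot': array([6.33308248e-01, 3.07708770e+00, 4.99966633e-05]), 'force': array([-0.07970568,  0.64912007,  1.02632391]), 'ft_torque': array([0.04124485, 0.02327015, 0.02463975]), 'width': 1.0022667616637533}
```

View pics/a.png

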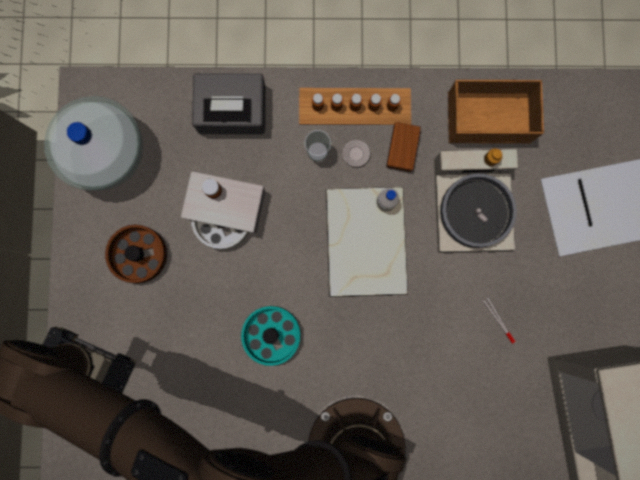

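View pics/b.png

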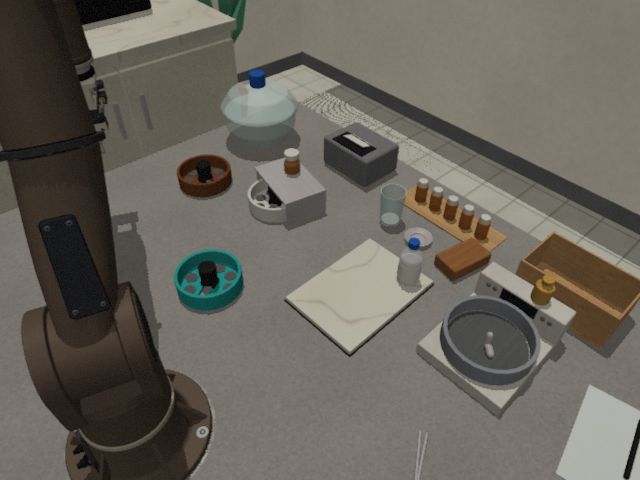

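Run:
```python
from h import *
a=img("top"); b=img("side")
def crop(d,x,y,w=100,h=75): return cv2.resize(d["color"][y:y+h,x:x+w,::-1],(400,300),interpolation=cv2.INTER_CUBIC)
cv2.imwrite("pics/c.png",np.vstack([np.hstack([crop(a,172,172),crop(a,428,172)]),np.hstack([crop(b,240,150),crop(b,440,290)])]))
def quad(c,n,z,d):
    m=max(outline_of(c,n),key=lambda o:o["p"])["mask"].astype(np.uint8)
    cn=max(cv2.findContours(m,0,1)[0],key=cv2.contourArea)
    r=cv2.minAreaRect(cn); q=cv2.boxPoints(r)
    W=np.array([ray(d,p,z)[:2] for p in q]); print(n,c,"px",q.round(0).tolist(),"\n world",W.round(3).tolist(),"c",W.mean(0).round(4),"sides",np.linalg.norm(W-np.roll(W,1,0),axis=1).round(3))
quad("top","slab",.015,a); quad("top","rack",.074,a); quad("top","station",.03,a)
for n,z in(("jar",.134),("bottle",.135),("weight",.155),("beaker",.095),("dish",.014)):
  o=outline_of("top",n)
  if o:
    x,y,w,h=o[0]["rect"]; print(n,ray(a,(x+w/2,y+h/2),z).round(3))
```

```text
slab top px [[325.0, 188.0], [404.0, 186.0], [408.0, 295.0], [329.0, 298.0]] 
 world [[0.664, 0.081], [0.672, -0.128], [0.386, -0.134], [0.379, 0.071]] c [ 0.5251 -0.0276] sides [0.286 0.209 0.286 0.206]
rack top px [[481.0, 155.0], [499.0, 146.0], [506.0, 160.0], [488.0, 169.0]] 
 world [[0.742, -0.316], [0.765, -0.362], [0.729, -0.379], [0.706, -0.333]] c [ 0.7355 -0.3474] sides [0.04  0.052 0.04  0.052]
station top px [[434.0, 148.0], [517.0, 148.0], [517.0, 251.0], [434.0, 251.0]] 
 world [[0.77, -0.205], [0.77, -0.423], [0.499, -0.415], [0.499, -0.2]] c [ 0.6345 -0.3108] sides [0.271 0.218 0.271 0.214]
jar [0.645 0.357 0.134]
bottle [ 0.616 -0.071  0.135]
weight [ 0.72  -0.325  0.155]
beaker [ 0.513 -0.022  0.095]
dish [ 0.763 -0.006  0.014]
```

View pics/c.png

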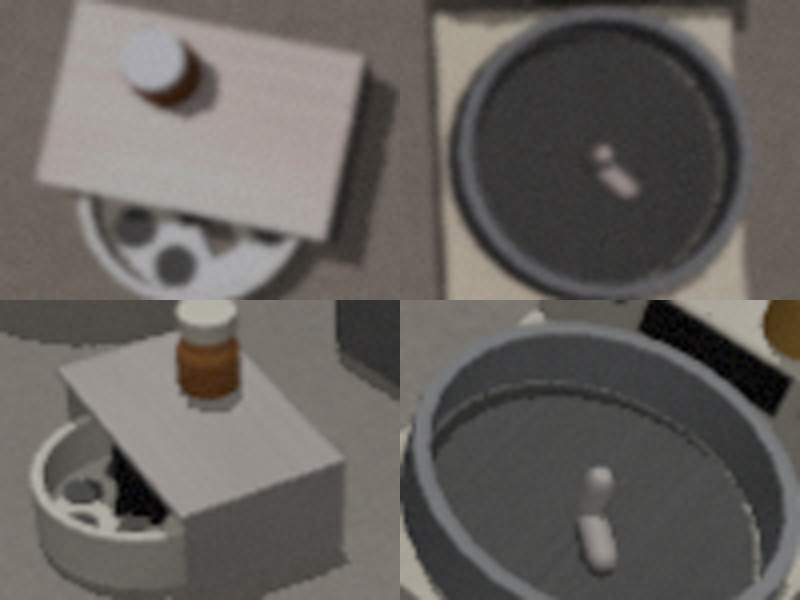

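```bash
cat > drive.py <<'E'
from h import *
from scipy.optimize import minimize
S=8
def fit(d,x0,y0,c0,guess,thr,w=44):
    g=cv2.cvtColor(d["color"],cv2.COLOR_RGB2GRAY)[y0:y0+w,x0:x0+w].astype(float)
    g=np.clip((g-np.median(g))/(np.percentile(g,99.5)-np.median(g)),0,1)
    def poly(P): return ((proj(d,P)-[x0,y0]+.5)*S).astype(np.float32)
    def model(p):
        x,y,t=p; M=np.zeros((w*S,w*S),np.uint8)
        u=np.array([np.cos(t),np.sin(t)]); n=np.array([-u[1],u[0]]); pts=[]
        for z,hw,L in((.03,.0075,.036),(.041,.0075,.036),(.045,.005,.034)):
            for s in np.linspace(-np.pi/2,np.pi/2,9): pts.append(np.r_[np.array([x,y])+u*(L-hw+hw*np.cos(s))+n*hw*np.sin(s),z])
            pts+= [np.r_[x,y,z]+np.r_[n*hw,0],np.r_[x,y,z]-np.r_[n*hw,0]]
        cv2.fillConvexPoly(M,cv2.convexHull(poly(pts).astype(np.int32)),255)
        a=np.linspace(0,6.28,17); pin=[[x+r*np.cos(q),y+r*np.sin(q),z] for z,r in((.03,.008),(.058,.008),(.066,.005)) for q in a]
        cv2.fillConvexPoly(M,cv2.convexHull(poly(pin).astype(np.int32)),255)
        return cv2.GaussianBlur(cv2.resize(M/255.,(w,w),interpolation=cv2.INTER_AREA),(0,0),.7)
    def cost(p): return 1-np.corrcoef(model(p).ravel(),g.ravel())[0,1]
    best=min((minimize(cost,[*c0,guess+q],method="Nelder-Mead",options=dict(initial_simplex=[[*c0,guess+q],[c0[0]+.006,c0[1],guess+q],[c0[0],c0[1]+.006,guess+q],[*c0,guess+q+.2]],xatol=1e-4,fatol=1e-6)) for q in np.radians([-40,-20,0,20,40])),key=lambda r:r.fun)
    return best
E
python3 - <<'E'
from drive import *
a=img("top");b=img("side")
q=np.array([[192,172],[263.25,186.25],[253.75,232],[181.5,217]])
W=np.array([ray(a,p,.074)[:2] for p in q]);print("board",W.round(4),np.linalg.norm(W-np.roll(W,1,0),axis=1))
f=(W[2]+W[3])/2;r=(W[0]+W[1])/2;ux=(r-f)/np.linalg.norm(r-f); e=W[1]-W[0];e/=np.linalg.norm(e)
print("yaw from x",np.degrees(np.arctan2(ux[1],ux[0])),"from y",np.degrees(np.arctan2(e[0],-e[1])), "origin est",f+ux*.02, r-ux*.1)
# carousel lip front arc: top view
p=(178.,0)
c=ray(a,(478.4,210.3),.072);print("well",c)
k=ray(a,(428+238/4,172+193/4),.045);p=ray(a,(478.4,210.2),.066);print("pin",p,"keyend",k,np.degrees(np.arctan2(*(k-p)[:2][::-1])))
g=np.arctan2(*(k-p)[:2][::-1])
for n,d,x0,y0 in(("top",a,458,190),("side",b,468,320)):
    r=fit(d,x0,y0,c[:2],g,0);print(n,r.x[:2].round(4),np.degrees(r.x[2]),r.fun)
o=[o for o in outline_of("side","carousel") if o["rect"][0]>240][0]
print(o["rect"])
E
```

```text
board [[0.6945 0.4185]
 [0.6584 0.2376]
 [0.5419 0.2601]
 [0.5794 0.4422]] [0.11750686 0.18450331 0.11864845 0.18593127]
yaw from x -11.262153151957982 from y -11.275230334464094 origin est [0.58029985 0.3472162 ] [0.57841241 0.34759205]
well [ 0.59883152 -0.30650168  0.072     ]
pin [ 0.59996274 -0.30809065  0.066     ] keyend [ 0.57703787 -0.33638063  0.045     ] -129.01967774618242
top [ 0.6029 -0.312 ] -137.56612856681875 0.15462154692782148
side [ 0.6055 -0.309 ] -133.82520515508222 0.26992748967073765
[245.6, 175.3, 42.6, 47.8]
```

Call:
{"name": "move_arm", "arguments": {
  "series": [
    [3, -2.4, 0, 0, 0, -8],
    [3, -2.4, 0, 0, 0, -8],
    [3, -2.4, 0, 0, 0, -8],
    [3, -2.4, 0, 0, 0, -8],
    [3, -2.4, 0, 0, 0, -8],
    [3, -2.4, 0, 0, 0, -8],
    [3, -2.4, 0, 0, 0, -8],
    [3, -2.4, -2, 0, 0, -8]
  ],
  "grip": 0.45,
  "force": 50
}}

```text
clock: 3.05
position: [0.4892, 0.3823, 0.2282]
ee_rot: [2.174, 2.268, 0.008]
force: [0.8, 0.4, -0.4]
width: 0.453
```

Run:
```python
from h import *
from scipy.optimize import minimize
s=monitor.observe();print(s["position"],s["joints"],s["width"]);R=cv2.Rodrigues(s["ee_rot"])[0];print("y ang",np.degrees(np.arctan2(R[1,1],R[0,1])),R[:,2])
a=img("top","pics/d.png")
for o in outline_of("top","carousel"):
  x,y,w,h=o["rect"]
  print(o["rect"],o["p"])
c=np.array([.579,.347]);ux=np.array([.981,-.195])
print("pred front outer bottom/top px",proj(a,[[*(c-.075*ux),0],[*(c-.075*ux),.044]]))
```

```text
[0.48916316 0.38226655 0.2281509 ] [-0.98609104  0.44754665  0.34449696  1.63250631 -0.16665629  1.08506391
 -0.55323723] 0.4525876787339209
y ang 2.4308025540448845 [ 0.00385433  0.003784   -0.99998541]
[106.5, 236.2, 37.1, 49.0] 0.82
[203.0, 222.4, 44.0, 26.0] 0.81
[242.2, 306.4, 62.4, 58.9] 0.74
pred front outer bottom/top px [[217.68297552 248.81462658]
 [214.92869026 247.40530575]]
```

Call:
{"name": "move_arm", "arguments": {
  "series": [
    [1, -1.1, -2, 0, 0, -6.9],
    [1, -1, -3, 0, 0, -6.8],
    [0, 0, -4, 0, 0, 0],
    [0, 0, -3, 0, 0, 0],
    [0, 0, -1, 0, 0, 0],
    [0, 0, 0, 0, 0, 0]
  ]
}}

```text
clock: 3.75
position: [0.5059, 0.3611, 0.0947]
ee_rot: [-2.422, -2.0, 0.004]
force: [0.2, -0.4, -0.3]
width: 0.448
```

Run:
```python
from h import *
s=monitor.observe();print(s["position"],s["force"],s["width"]);R=cv2.Rodrigues(s["ee_rot"])[0];print("y ang",np.degrees(np.arctan2(R[1,1],R[0,1])),R[:,2])
a=img("top");b=img("side")
def crop(d,x,y,w=100,h=75): return cv2.resize(d["color"][y:y+h,x:x+w,::-1],(400,300),interpolation=cv2.INTER_CUBIC)
cv2.imwrite("pics/e.png",np.hstack([crop(a,172,190),crop(b,220,140)]))
```

```text
[0.50588638 0.36112199 0.09472396] [ 0.24780919 -0.43106746 -0.26984855] 0.4482282625782035
y ang -10.908189464100937 [-0.00198765 -0.00155811 -0.99999681]
```

View pics/e.png

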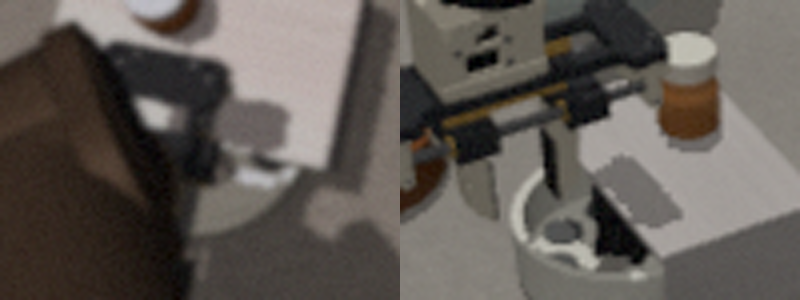

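Call:
{"name": "move_arm", "arguments": {
  "series": [
    [0.3, 0, -2.5, 0, 0, 0],
    [0, 0, -2.2, 0, 0, 0],
    [0, 0, -1, 0, 0, 0],
    [0, 0, 0, 0, 0, 0]
  ]
}}

```text
clock: 4.25
position: [0.5096, 0.3613, 0.0388]
ee_rot: [-2.423, -1.999, 0.001]
force: [-0.7, 0.0, -0.0]
width: 0.45
```

Call:
{"name": "move_arm", "arguments": {
  "series": [
    [0, 0, 0, 0, 0, 0],
    [0, 0, 0, 0, 0, 0],
    [0, 0, 0, 0, 0, 0],
    [0, 0, 0, 0, 0, 0],
    [0, 0, 0, 0, 0, 0]
  ],
  "grip": 0,
  "force": 50
}}

```text
clock: 4.75
position: [0.5095, 0.3619, 0.0392]
ee_rot: [-2.422, -2.0, -0.001]
force: [2.0, 4.8, -1.8]
width: 0.072
```

Call:
{"name": "move_arm", "arguments": {
  "series": [
    [-0.7, 0.14, 0, 0, 0, 0],
    [-1.5, 0.3, 0, 0, 0, 0],
    [-1.8, 0.36, 0, 0, 0, 0],
    [-1.8, 0.36, 0, 0, 0, 0],
    [-1.8, 0.36, 0, 0, 0, 0],
    [-1.8, 0.36, 0, 0, 0, 0],
    [-1.8, 0.36, 0, 0, 0, 0],
    [-0.8, 0.16, 0, 0, 0, 0]
  ]
}}

```text
clock: 5.55
position: [0.3878, 0.386, 0.0391]
ee_rot: [-2.421, -2.001, -0.001]
force: [3.4, -0.1, 1.9]
width: 0.07
```

Run:
```python
from h import *
s=monitor.observe();print(s["position"],s["force"],s["ft_torque"],s["width"])
a=img("top");b=img("side")
def crop(d,x,y,w=133,h=100): return cv2.resize(d["color"][y:y+h,x:x+w,::-1],(400,300),interpolation=cv2.INTER_CUBIC)
cv2.imwrite("pics/f.png",np.hstack([crop(a,160,190),crop(b,170,130)]))
for c,d in(("top",a),("side",b)):
  for o in outline_of(c,"carousel"):
    x,y,w,h=o["rect"];print(c,o["p"],o["rect"],ray(d,(x+w/2,y+h/2),.03))
```

```text
[0.38780098 0.38602059 0.03908543] [ 3.42692257 -0.06055955  1.85964862] [-0.20613359 -0.64154102 -0.01841736] 0.06982812083915939
top 0.96 [241.0, 306.0, 57.9, 59.9] [0.28155886 0.21999    0.03      ]
top 0.71 [186.7, 236.8, 57.4, 59.2] [0.45770437 0.36176428 0.03      ]
top 0.68 [103.3, 224.7, 64.8, 58.4] [0.4893481  0.56701623 0.03      ]
top 0.45 [474.7, 209.2, 13.9, 11.9] [ 0.59227544 -0.32570765  0.03      ]
side 0.89 [211.5, 152.8, 17.8, 36.4] [0.52955944 0.54415816 0.03      ]
side 0.83 [208.4, 187.5, 57.1, 49.4] [0.46023891 0.36149188 0.03      ]
side 0.72 [173.7, 249.2, 72.9, 61.2] [0.28000884 0.20597859 0.03      ]
```

View pics/f.png

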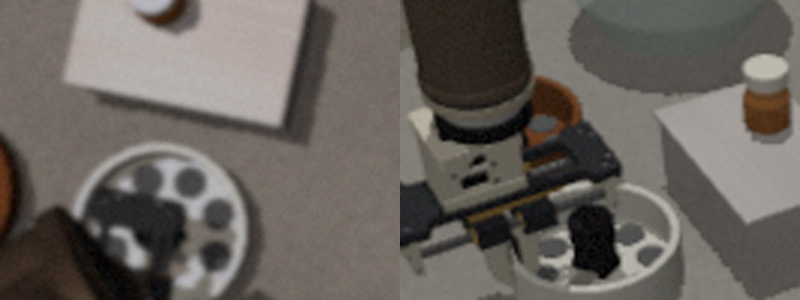

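Call:
{"name": "move_arm", "arguments": {
  "series": [
    [0, 0, 0.4, 0, 0, 0],
    [0, 0, 0.8, 0, 0, 0],
    [0, 0, 0.8, 0, 0, 0],
    [0, 0, 0.4, 0, 0, 0],
    [0, 0, 0, 0, 0, 0]
  ]
}}

```text
clock: 6.25
position: [0.3901, 0.3855, 0.0635]
ee_rot: [-2.423, -1.999, -0.002]
force: [-0.5, 1.7, -3.7]
width: 0.068
```

Run:
```python
from h import *
s=monitor.observe();print(s["position"],s["force"],s["ft_torque"],s["width"])
b=img("side","pics/g0.png")
cv2.imwrite("pics/g.png",cv2.resize(b["color"][130:250,180:340,::-1],(640,480),interpolation=cv2.INTER_CUBIC))
```

```text
[0.39005708 0.38547988 0.06348173] [-0.54085015  1.66986624 -3.746905  ] [ 0.03130816  0.35354111 -0.02675105] 0.06767131878294359
```

View pics/g.png

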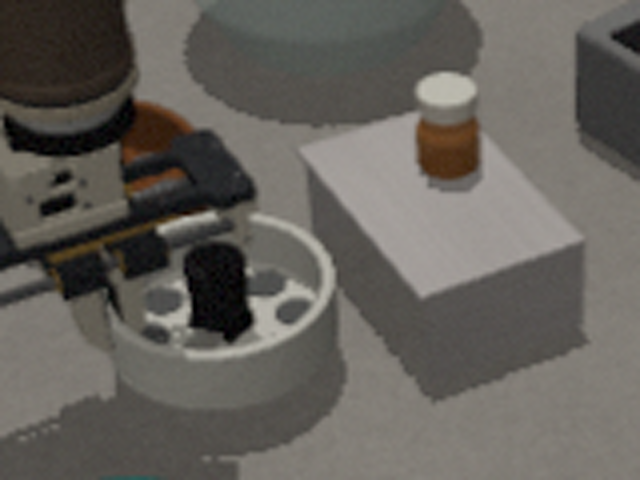

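Call:
{"name": "move_arm", "arguments": {
  "series": [
    [0, 0, 0.8, 0, 0, 0],
    [0, 0, 1.6, 0, 0, 0],
    [0, -0.5, 2, 0, 0, 0],
    [0, -1, 1.6, 0, 0, 0],
    [0, -2, 0.5, 0, 0, -3],
    [0.5, -2.5, 0, 0, 0, -5],
    [0.6, -2.5, 0, 0, 0, -6],
    [0.6, -2.5, 0, 0, 0, -6]
  ]
}}

```text
clock: 7.1
position: [0.4063, 0.2729, 0.1275]
ee_rot: [2.739, 1.538, -0.001]
force: [0.3, 0.5, -4.6]
width: 0.07
```

Call:
{"name": "move_arm", "arguments": {
  "series": [
    [0.6, -2.6, 0, 0, 0, -6],
    [0.6, -2.7, 0, 0, 0, -6],
    [0.6, -2.7, 0, 0, 0, -6],
    [0.6, -2.7, 0, 0, 0, -6],
    [0.6, -2.7, 0, 0, 0, -6],
    [0.6, -2.7, 0, 0, 0, -6],
    [0.6, -2.5, -0.5, 0, 0, -6],
    [0.6, -1.8, -1, 0, 0, -6]
  ]
}}

```text
clock: 7.9
position: [0.4544, 0.0686, 0.1129]
ee_rot: [-3.128, -0.288, -0.001]
force: [-0.6, 0.2, -4.5]
width: 0.069
```

Run:
```python
from h import *
s=monitor.observe();print(s["position"],s["joints"],s["force"],s["ft_torque"],s["width"])
R=cv2.Rodrigues(s["ee_rot"])[0];print("y ang",np.degrees(np.arctan2(R[1,1],R[0,1])),R[:,2])
```

```text
[0.45438781 0.06857055 0.11291049] [-0.82942538  0.41190681  0.74156965  2.16185024 -0.426204    0.71332229
 -1.18790855] [-0.60070357  0.15118103 -4.54216573] [ 0.33736797  0.16220289 -0.04831355] 0.06872743401465613
y ang -79.4860606767809 [ 6.94702379e-04  1.96096169e-04 -9.99999739e-01]
```

Call:
{"name": "move_arm", "arguments": {
  "series": [
    [0.1, -1, -1.2, 0, 0, 0],
    [0, -0.6, -1.5, 0, 0, 0],
    [0, -0.2, -1.2, 0, 0, 0],
    [0, 0, -0.7, 0, 0, 0],
    [0, 0, -0.5, 0, 0, 0],
    [0, 0, -0.3, 0, 0, 0],
    [0, 0, -0.2, 0, 0, 0],
    [0, 0, 0, 0, 0, 0]
  ]
}}

```text
clock: 8.7
position: [0.4558, 0.0535, 0.0568]
ee_rot: [-3.127, -0.303, -0.0]
force: [0.4, 0.4, -3.1]
width: 0.069
```

Run:
```python
from h import *
s=monitor.observe();print(s["position"],s["force"],s["ft_torque"],s["width"])
a=img("top");b=img("side")
def crop(d,x,y,w=133,h=100): return cv2.resize(d["color"][y:y+h,x:x+w,::-1],(400,300),interpolation=cv2.INTER_CUBIC)
cv2.imwrite("pics/h.png",np.hstack([crop(a,300,210),crop(b,270,240)]))
for c,d in(("top",a),("side",b)):
  for o in outline_of(c,"carousel"):
    x,y,w,h=o["rect"];print(c,o["p"],o["rect"],ray(d,(x+w/2,y+h/2),.045))
```

```text
[0.4558433  0.05350029 0.05678088] [ 0.42169077  0.40240929 -3.11817246] [ 0.1422184   0.18637573 -0.0553616 ] 0.06856536152704792
top 0.76 [358.9, 234.1, 36.4, 57.6] [ 0.46678263 -0.05194872  0.045     ]
top 0.75 [240.8, 305.9, 48.7, 58.0] [0.28501556 0.23095302 0.045     ]
top 0.61 [105.1, 224.8, 62.6, 57.2] [0.48953313 0.56087504 0.045     ]
side 0.94 [175.3, 249.5, 69.4, 60.4] [0.27424237 0.19346073 0.045     ]
side 0.89 [308.3, 263.3, 65.6, 59.7] [ 0.46467542 -0.02733245  0.045     ]
side 0.85 [175.1, 152.5, 53.7, 44.3] [0.47111441 0.54391998 0.045     ]
```

View pics/h.png

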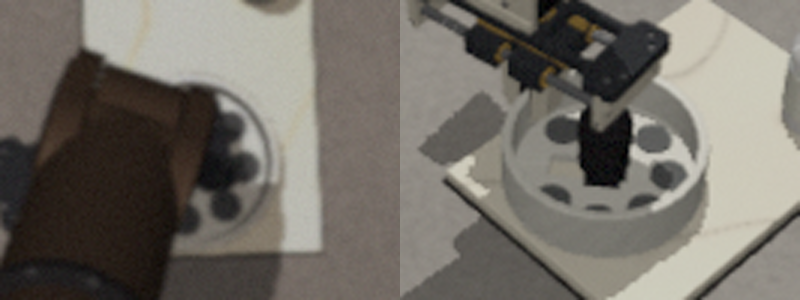

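Call:
{"name": "move_arm", "arguments": {
  "series": [
    [0, 0, -0.15, 0, 0, 0],
    [0, 0, -0.1, 0, 0, 0],
    [0, 0, 0, 0, 0, 0],
    [0, 0, 0, 0, 0, 0]
  ]
}}

```text
clock: 9.3
position: [0.4559, 0.0533, 0.0543]
ee_rot: [-3.127, -0.302, -0.0]
force: [0.1, 1.5, -2.5]
width: 0.065
```

Call:
{"name": "move_arm", "arguments": {
  "series": [
    [0, 0, -0.1, 0, 0, 0],
    [0, 0, 0, 0, 0, 0],
    [0, 0, 0, 0, 0, 0]
  ]
}}

```text
clock: 9.6
position: [0.4559, 0.0533, 0.054]
ee_rot: [-3.126, -0.302, -0.001]
force: [-3.6, 0.7, 15.2]
width: 0.069
```

Call:
{"name": "move_arm", "arguments": {
  "series": [
    [0, 0, 0, 0, 0, 0],
    [0, 0, 0, 0, 0, 0],
    [0, 0, 0, 0, 0, 0],
    [0, 0, 0, 0, 0, 0]
  ],
  "grip": 0.4
}}

```text
clock: 10.0
position: [0.4558, 0.0531, 0.0532]
ee_rot: [3.127, 0.302, 0.0]
force: [0.2, -0.8, -0.7]
width: 0.368
```

Call:
{"name": "move_arm", "arguments": {
  "series": [
    [0, 0, 1, 0, 0, 0],
    [0, 0, 3, 0, 0, 0],
    [0, 0, 4, 0, 0, 0],
    [0, 2, 4, 0, 0, 0],
    [0, 4, 2, 0, 0, 0],
    [0, 4, 0, 0, 0, 0],
    [0, 4, 0, 0, 0, 0],
    [0, 4, 0, 0, 0, 0]
  ]
}}

```text
clock: 10.8
position: [0.4555, 0.2348, 0.1943]
ee_rot: [-3.126, -0.302, -0.001]
force: [1.0, -1.6, 0.7]
width: 0.397
```

Run:
```python
from h import *
s=monitor.observe();print(s["position"],s["force"],s["width"])
a=img("top");b=img("side")
def crop(d,x,y,w=133,h=100,W=400,H=300): return cv2.resize(d["color"][y:y+h,x:x+w,::-1],(W,H),interpolation=cv2.INTER_CUBIC)
cv2.imwrite("pics/i.png",np.vstack([np.hstack([crop(a,325,230,80,60),crop(a,455,190,48,36)]),np.hstack([crop(b,300,250,80,60),crop(b,466,316,48,36)])]))
for c,d in(("top",a),("side",b)):
  for o in outline_of(c,"carousel"):
    x,y,w,h=o["rect"];print(c,o["p"],o["rect"],ray(d,(x+w/2,y+h/2),.045))
```

```text
[0.45550897 0.234826   0.19427821] [ 0.97306695 -1.62135268  0.74649479] 0.39745536877954035
top 0.85 [333.7, 232.8, 61.1, 62.3] [ 0.4640302  -0.01919791  0.045     ]
top 0.78 [106.0, 226.7, 61.7, 56.0] [0.48622011 0.55962164 0.045     ]
top 0.7 [277.0, 307.1, 24.9, 46.5] [0.29644029 0.16997177 0.045     ]
top 0.7 [485.3, 305.2, 30.7, 35.7] [ 0.31562468 -0.36272482  0.045     ]
side 0.93 [175.6, 249.4, 67.5, 61.7] [0.27228706 0.19301532 0.045     ]
side 0.82 [176.9, 153.8, 51.1, 42.8] [0.47077171 0.54077858 0.045     ]
side 0.75 [302.9, 259.2, 71.8, 62.6] [ 0.46611288 -0.01852607  0.045     ]
```

View pics/i.png

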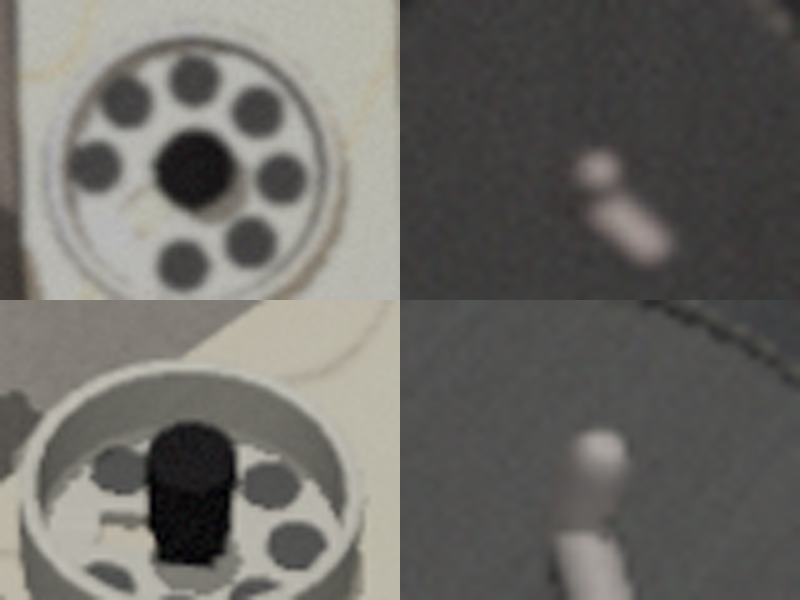

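```bash
cat > m.py <<'E'
from h import *
from scipy.optimize import least_squares
def dishes(d,x0,y0,x1,y1,zf,thr,amin,amax,c0):
    g=cv2.resize(cv2.cvtColor(d["color"],cv2.COLOR_RGB2GRAY)[y0:y1,x0:x1],None,fx=8,fy=8,interpolation=cv2.INTER_CUBIC)
    n,l,st,ce=cv2.connectedComponentsWithStats((g<thr).astype(np.uint8))
    P=[]
    for i in range(1,n):
        a=st[i,4]/64
        p=ray(d,(ce[i]+.5)/8-.5+[x0,y0],zf)[:2]; r=np.linalg.norm(p-c0)
        if amin<a<amax and .03<r<.065: P.append(p)
    return np.array(P)
def fitang(P,c0,nfix=True):
    best=None
    for t0 in np.radians(np.arange(-180,180,5)):
        def res(q):
            v=P-q[:2]; th=np.arctan2(v[:,1],v[:,0])-q[3]; k=np.round(th/(np.pi/4))
            k=np.where(k%8==0,k+1,k)
            e=q[3]+k*np.pi/4
            return (q[:2]+q[2]*np.c_[np.cos(e),np.sin(e)]-P).ravel()
        r=least_squares(res,[*c0,.05,t0])
        if best is None or r.cost<best.cost-1e-9: best=r
    return best
E
python3 - <<'E'
from m import *
a=img("top");b=img("side")
P=dishes(a,325,230,405,290+8,.023,95,15,120,[.465,-.019]); print(P.round(4))
r=fitang(P,[.465,-.019]);print("carousel c",r.x[:3],"keyway deg",(np.degrees(r.x[3])+180)%360-180,"rms",np.sqrt(2*r.cost/len(P)))
# knob top, z=.077
for n,d,x0,y0,x1,y1 in(("top",a,345,245,385,280),):
    g=cv2.resize(cv2.cvtColor(d["color"],cv2.COLOR_RGB2GRAY)[y0:y1,x0:x1],None,fx=8,fy=8,interpolation=cv2.INTER_CUBIC)
    k,l,st,ce=cv2.connectedComponentsWithStats((g<45).astype(np.uint8));i=1+st[1:,4].argmax();print("knob",st[i],ray(d,(ce[i]+.5)/8-.5+[x0,y0],.077))
# drive from top
def blobs(d,x0,y0,x1,y1):
    g=cv2.cvtColor(d["color"],cv2.COLOR_RGB2GRAY)[y0:y1,x0:x1].astype(np.float32)
    G=cv2.resize(g,None,fx=8,fy=8,interpolation=cv2.INTER_CUBIC); m=np.median(G)
    for f in(.45,.55,.65,.75):
      k,l,st,ce=cv2.connectedComponentsWithStats((G>m+f*(G.max()-m)).astype(np.uint8))
      for i in range(1,k):
        if st[i,4]<300: continue
        ys,xs=np.nonzero(l==i); px=np.c_[(xs+.5)/8-.5+x0,(ys+.5)/8-.5+y0]
        W=np.array([ray(d,p,.044)[:2] for p in px[::3]]); c=W.mean(0); w,v=np.linalg.eigh(np.cov((W-c).T)); u=v[:,1]; 
        s=(W-c)@u
        print(f,st[i,4]/64,"px",px.mean(0).round(2),"w44",c.round(4),"w66",ray(d,px.mean(0),.066)[:2].round(4),"axis",np.degrees(np.arctan2(u[1],u[0])).round(1),"len",np.ptp(s).round(4),"ends",(c+u*s.min()).round(4),(c+u*s.max()).round(4))
print("top");blobs(a,462,195,496,230)
print("side");blobs(b,474,322,508,364)
E
```

```text
[[ 0.5129 -0.0188]
 [ 0.5025  0.0173]
 [ 0.4963 -0.0517]
 [ 0.468   0.0334]
 [ 0.4617 -0.0635]
 [ 0.4289 -0.0474]
 [ 0.417  -0.0126]]
carousel c [ 0.46505164 -0.01525293  0.04845497] keyway deg 131.17092568557712 rms 0.000642315533615998
knob [  96   96  114  115 9704] [ 0.46313417 -0.01509937  0.077     ]
top
0.45 13.3125 px [478.5  209.93] w44 [ 0.6039 -0.3141] w66 [ 0.6007 -0.3084] axis 66.2 len 0.0107 ends [ 0.6018 -0.3189] [ 0.6061 -0.3091]
0.45 40.1875 px [482.39 216.82] w44 [ 0.586  -0.3237] w66 [ 0.583  -0.3178] axis 50.0 len 0.024 ends [ 0.5783 -0.333 ] [ 0.5937 -0.3146]
0.55 9.671875 px [478.51 209.86] w44 [ 0.6041 -0.3142] w66 [ 0.6008 -0.3084] axis 64.3 len 0.0093 ends [ 0.602  -0.3185] [ 0.606  -0.3101]
0.55 32.90625 px [482.4  216.82] w44 [ 0.586  -0.3238] w66 [ 0.583  -0.3178] axis 48.7 len 0.022 ends [ 0.5786 -0.3323] [ 0.5931 -0.3158]
0.65 6.859375 px [478.52 209.83] w44 [ 0.6041 -0.3144] w66 [ 0.6009 -0.3084] axis 84.3 len 0.0073 ends [ 0.6038 -0.318 ] [ 0.6045 -0.3107]
0.65 26.140625 px [482.46 216.87] w44 [ 0.5859 -0.324 ] w66 [ 0.5829 -0.318 ] axis 48.6 len 0.020
[... 601 characters left out ...]
.3056]
0.55 60.0 px [489.39 349.27] w44 [ 0.5848 -0.3257] w66 [ 0.568  -0.3308] axis 47.1 len 0.0267 ends [ 0.5757 -0.3355] [ 0.5939 -0.3159]
0.65 12.265625 px [489.93 333.36] w44 [ 0.618  -0.3045] w66 [ 0.6004 -0.3101] axis 177.8 len 0.0089 ends [ 0.6225 -0.3046] [ 0.6136 -0.3043]
0.65 49.40625 px [489.48 349.18] w44 [ 0.5851 -0.3257] w66 [ 0.5684 -0.3308] axis 47.5 len 0.0253 ends [ 0.5765 -0.3351] [ 0.5936 -0.3165]
0.75 9.28125 px [489.96 333.28] w44 [ 0.6182 -0.3044] w66 [ 0.6006 -0.31  ] axis 156.3 len 0.0076 ends [ 0.6217 -0.3059] [ 0.6147 -0.3028]
0.75 36.953125 px [489.52 349.  ] w44 [ 0.5855 -0.3255] w66 [ 0.5688 -0.3306] axis 47.2 len 0.0235 ends [ 0.5775 -0.3341] [ 0.5935 -0.3168]
```

Call:
{"name": "move_arm", "arguments": {
  "series": [
    [0.2, -3, 0, 0, 0, -5],
    [0.2, -4.5, -0.4, 0, 0, -5],
    [0.2, -4.5, -1, 0, 0, -5],
    [0.2, -4.5, -1, 0, 0, -5],
    [0.2, -4.5, -1, 0, 0, -5],
    [0.1, -3, -1, 0, 0, -5.5],
    [0, -1, 0, 0, 0, 0],
    [0, 0, 0, 0, 0, 0]
  ],
  "grip": 0.65,
  "force": 15
}}

```text
clock: 11.9
position: [0.4662, -0.0191, 0.1496]
ee_rot: [3.095, -0.536, -0.0]
force: [-0.7, -0.1, 0.4]
width: 0.647
```

```bash
cat > st.py <<'E'
from h import *
s=monitor.observe();R=cv2.Rodrigues(s["ee_rot"])[0]
print(s["clock"].__round__(2),"pos",s["position"].round(4),"jaw",np.degrees(np.arctan2(R[1,1],R[0,1])).round(2),"zax",R[:,2].round(4),"F",s["force"].round(1),"T",s["ft_torque"].round(2),"w",round(s["width"],3),"q",s["joints"].round(2))
E
python3 st.py
```

```text
11.9 pos [ 0.4662 -0.0191  0.1496] jaw -109.66 zax [-1.e-04 -3.e-04 -1.e+00] F [-0.7 -0.1  0.4] T [0.01 0.17 0.01] w 0.647 q [-0.78  0.4   0.93  2.12 -0.44  0.83 -1.49]
```

Call:
{"name": "move_arm", "arguments": {
  "series": [
    [0, 0.3, -2, 0, 0, 0],
    [0, 0, -3, 0, 0, 0],
    [0, 0, -2.2, 0, 0, 0],
    [0, 0, -1, 0, 0, 0],
    [0, 0, 0, 0, 0, 0]
  ]
}}

```text
clock: 12.4
position: [0.4662, -0.0129, 0.0667]
ee_rot: [3.097, -0.528, -0.003]
force: [-0.2, 0.3, 0.9]
width: 0.647
```

Call:
{"name": "move_arm", "arguments": {
  "series": [
    [0, 0, 0, 0, 0, 0],
    [0, 0, 0, 0, 0, 0],
    [0, 0, 0, 0, 0, 0],
    [0, 0, 0, 0, 0, 0]
  ],
  "grip": 0,
  "force": 15
}}

```text
clock: 12.8
position: [0.4673, -0.0141, 0.0681]
ee_rot: [-3.096, 0.531, -0.002]
force: [-1.9, -2.1, 7.3]
width: 0.43
```

```bash
python3 st.py
```

```text
12.8 pos [ 0.4673 -0.0141  0.0681] jaw -109.47 zax [ 0.0014 -0.     -1.    ] F [-1.9 -2.1  7.3] T [-0.5   0.61  0.05] w 0.43 q [-0.65  0.53  0.77  2.18 -0.62  0.65 -1.34]
```

Call:
{"name": "move_arm", "arguments": {
  "series": [
    [0, 0, 0, 0, 0, 0],
    [0, 0, 0, 0, 0, 0],
    [0, 0, 0, 0, 0, 8],
    [0, 0, 0, 0, 0, 8],
    [0, 0, 0, 0, 0, 8],
    [0, 0, 0, 0, 0, 8],
    [0, 0, 0, 0, 0, 8],
    [0, 0, 0, 0, 0, 8]
  ],
  "grip": 0.65
}}

```text
clock: 13.6
position: [0.4668, -0.0135, 0.0673]
ee_rot: [-3.042, -0.784, -0.0]
force: [0.0, -0.7, -0.4]
width: 0.647
```

Call:
{"name": "move_arm", "arguments": {
  "series": [
    [0, 0, 0, 0, 0, 8],
    [0, 0, 0, 0, 0, 8],
    [0, 0, 0, 0, 0, 8],
    [0, 0, 0, 0, 0, 8],
    [0, 0, 0, 0, 0, 0]
  ]
}}

```text
clock: 14.1
position: [0.4668, -0.0137, 0.0674]
ee_rot: [-2.711, -1.586, -0.001]
force: [-0.2, 0.1, 0.2]
width: 0.65
```

```bash
python3 st.py
```

```text
14.1 pos [ 0.4668 -0.0137  0.0674] jaw -29.34 zax [ 2.e-04  4.e-04 -1.e+00] F [-0.2  0.1  0.2] T [-0.08  0.11 -0.02] w 0.65 q [-0.36  0.45  0.36  2.16 -0.29  0.58 -0.3 ]
```

Call:
{"name": "move_arm", "arguments": {
  "series": [
    [0, 0, 0, 0, 0, 0],
    [0, 0, 0, 0, 0, 0],
    [0, 0, 0, 0, 0, 0],
    [0, 0, 0, 0, 0, 0],
    [0, 0, 0.5, 0, 0, 0],
    [0, 0, 1.5, 0, 0, 0],
    [0, 0, 2, 0, 0, 0],
    [0, 0, 2, 0, 0, 0]
  ],
  "grip": 0,
  "force": 40
}}

```text
clock: 14.9
position: [0.4663, -0.0139, 0.1278]
ee_rot: [-2.714, -1.583, 0.002]
force: [0.6, -0.3, -3.7]
width: 0.429
```

```bash
python3 st.py
```

```text
14.9 pos [ 0.4663 -0.0139  0.1278] jaw -29.49 zax [-1.e-03 -5.e-04 -1.e+00] F [ 0.6 -0.3 -3.7] T [-0.08  0.01 -0.01] w 0.429 q [-0.42  0.34  0.43  2.11 -0.21  0.73 -0.37]
```

Call:
{"name": "move_arm", "arguments": {
  "series": [
    [0, -1, 2, 0, 0, 3],
    [0, -2.5, 1.5, 0, 0, 6],
    [0, -3, 0, 0, 0, 6],
    [0, -3, 0, 0, 0, 6],
    [0, -3, 0, 0, 0, 6],
    [0, -3, 0, 0, 0, 6],
    [0.5, -3, 0, 0, 0, 6],
    [1.5, -2.5, 0, 0, 0, 6]
  ]
}}

```text
clock: 15.7
position: [0.4851, -0.2258, 0.1622]
ee_rot: [-1.898, -2.502, 0.002]
force: [0.1, -0.2, -2.7]
width: 0.424
```

Call:
{"name": "move_arm", "arguments": {
  "series": [
    [2, -2, 0, 0, 0, 6],
    [2, -1.5, 0, 0, 0, 6],
    [2, -1.5, 0, 0, 0, 6],
    [2, -1.2, 0, 0, 0, 6],
    [2, -1, 0, 0, 0, 6],
    [1, -0.5, 0, 0, 0, 6],
    [0.4, -0.2, 0, 0, 0, 6],
    [0, 0, 0, 0, 0, 3.3]
  ]
}}

```text
clock: 16.5
position: [0.6008, -0.3031, 0.1615]
ee_rot: [-0.785, -3.041, 0.001]
force: [-0.5, -0.8, -4.1]
width: 0.428
```

```bash
python3 st.py
python3 - <<'E'
from h import *
a=img("top");b=img("side")
def crop(d,x,y,w=133,h=100,W=400,H=300): return cv2.resize(d["color"][y:y+h,x:x+w,::-1],(W,H),interpolation=cv2.INTER_CUBIC)
cv2.imwrite("pics/j.png",np.hstack([crop(a,430,160,108,81),crop(b,430,250,133,100)]))
E
```

```text
16.5 pos [ 0.6008 -0.3031  0.1615] jaw 61.04 zax [-1.1e-03 -1.0e-04 -1.0e+00] F [-0.5 -0.8 -4.1] T [-0.02  0.01  0.  ] w 0.428 q [ 0.31  0.58  0.12  1.55 -0.08  1.02  1.52]
```

View pics/j.png

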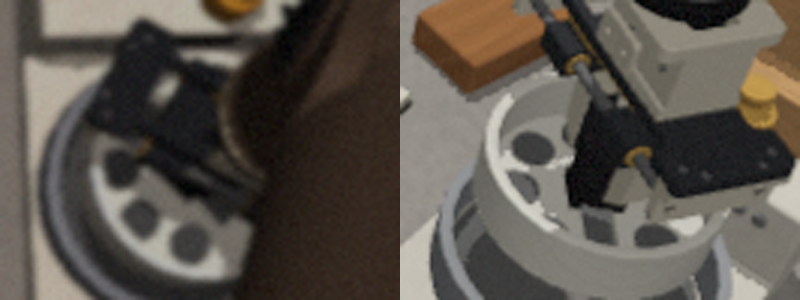

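```bash
cat > m2.py <<'E'
from m import *
s=monitor.observe(); tc=s["position"]; zf=tc[2]-.0524+.008
a=img("top");b=img("side")
def cand(d,x0,y0,x1,y1):
    g=cv2.resize(cv2.cvtColor(d["color"],cv2.COLOR_RGB2GRAY)[y0:y1,x0:x1],None,fx=8,fy=8,interpolation=cv2.INTER_CUBIC)
    out=[]
    for thr in range(60,150,5):
        n,l,st,ce=cv2.connectedComponentsWithStats((g<thr).astype(np.uint8))
        for i in range(1,n):
            A=st[i,4]/64
            if not 30<A<140: continue
            cn=cv2.findContours((l==i).astype(np.uint8),0,1)[0][0]; px=(cn[:,0,:]+.5)/8-.5+[x0,y0]
            W=np.array([ray(d,p,zf)[:2] for p in px]).astype(np.float32); c,(w,h),_=cv2.minAreaRect(W)
            sol=cv2.contourArea(W)/(np.pi/4*w*h)
            if min(w,h)>.016 and max(w,h)<.03 and max(w,h)/min(w,h)<1.2 and .93<sol<1.08: out.append((thr,*np.mean(px,0).round(1),*np.round(c,4),round(w,4),round(h,4)))
    return out
def group(L):
    G=[]
    for o in L:
        for g in G:
            if np.hypot(o[3]-g[0][3],o[4]-g[0][4])<.006: g.append(o);break
        else: G.append([o])
    return np.array([np.median([(x[3],x[4],x[5],x[6]) for x in g],0) for g in G])
R=cv2.Rodrigues(s["ee_rot"])[0]; jaw=np.degrees(np.arctan2(R[1,1],R[0,1])); exp=jaw+29.4+131.2
print("tcp",tc.round(4),"jaw",jaw.round(2),"expected keyway",exp.round(1))
for n,d,bx in(("top",a,(430,165,510,245)),("side",b,(445,265,560,350))):
    G=group(cand(d,*bx)); print(n,G.round(4).tolist())
    if len(G)<2: continue
    P=G[:,:2]
    def res(q):
        v=P-q[:2]; th=np.arctan2(v[:,1],v[:,0])-q[2]; e=q[2]+np.round(th/(np.pi/4))*np.pi/4
        return (q[:2]+.0485*np.c_[np.cos(e),np.sin(e)]-P).ravel()
    r=min((least_squares(res,[*tc[:2],np.radians(exp+q)]) for q in(-8,0,8)),key=lambda r:r.cost)
    print(n,"centre",r.x[:2].round(4),"keyway",np.degrees(r.x[2]).round(1),"rms",np.sqrt(2*r.cost/len(P)).round(5))
E
python3 m2.py
```

```text
tcp [ 0.6003 -0.3029  0.1617] jaw 60.85 expected keyway 221.5
top [[0.5727, -0.2687, 0.0226, 0.0218], [0.5554, -0.2998, 0.0223, 0.0254]]
top centre [ 0.6032 -0.3061] keyway 218.3 rms 0.00075
side [[0.606, -0.2543, 0.0266, 0.0274]]
```

Call:
{"name": "move_arm", "arguments": {
  "series": [
    [0.2, -0.4, -1, 0, 0, 6],
    [0, 0, -1.5, 0, 0, 0],
    [0, 0, -1, 0, 0, 0],
    [0, 0, 0, 0, 0, 0],
    [0, 0, 0, 0, 0, 0]
  ]
}}

```text
clock: 17.2
position: [0.6025, -0.3064, 0.1268]
ee_rot: [-0.632, -3.076, -0.0]
force: [-0.2, -0.4, -2.8]
width: 0.424
```

```bash
sed -i 's/.93<sol<1.08/.85<sol<1.12/; s/<1.2 and/<1.35 and/' m2.py; python3 m2.py; python3 st.py
python3 - <<'E'
from h import *
a=img("top");b=img("side")
def crop(d,x,y,w=133,h=100,W=400,H=300): return cv2.resize(d["color"][y:y+h,x:x+w,::-1],(W,H),interpolation=cv2.INTER_CUBIC)
cv2.imwrite("pics/k.png",np.hstack([crop(a,430,165,92,69),crop(b,430,260,120,90)]))
E
```

```text
tcp [ 0.6025 -0.3064  0.1268] jaw 66.77 expected keyway 227.4
top [[0.5717, -0.2755, 0.0231, 0.0221], [0.5577, -0.3085, 0.0233, 0.026]]
top centre [ 0.6059 -0.3095] keyway 224.5 rms 0.00064
side [[0.604, -0.2574, 0.026, 0.0269], [0.6092, -0.3502, 0.02, 0.0266]]
side centre [ 0.6065 -0.3038] keyway 228.2 rms 0.00203
17.3 pos [ 0.6031 -0.3067  0.1277] jaw 66.8 zax [ 7.e-04 -3.e-04 -1.e+00] F [-0.1 -0.2 -4. ] T [ 0.04 -0.01  0.05] w 0.427 q [ 0.34  0.62  0.09  1.57 -0.06  0.95  1.61]
```

View pics/k.png

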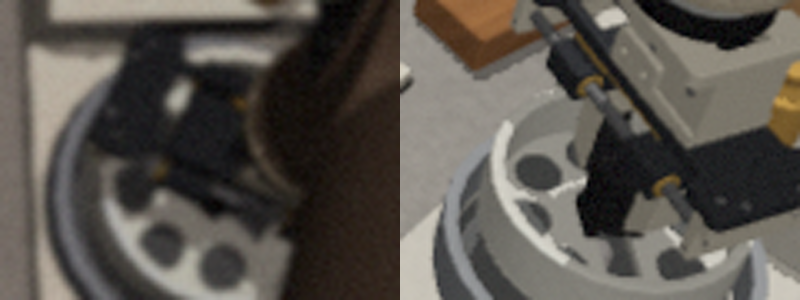

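Run:
```python
from m import *
a=img("top");b=img("side");s=monitor.observe();zf=s["position"][2]-.0524+.008
for nm,px in(("three",[(430+133/4.35-.4,165+185/4.35-.4),(430+162/4.35-.4,165+243/4.35-.4),(430+222/4.35-.4,165+265/4.35-.4)]),):
    P=np.array([ray(a,p,zf)[:2] for p in px]);print(P.round(4))
    def res(q):
        e=q[2]+np.radians([-135,-90,-45]);return (q[:2]+.0485*np.c_[np.cos(e),np.sin(e)]-P).ravel()
    r=least_squares(res,[.603,-.307,np.radians(227)]);print(r.x[:2],np.degrees(r.x[2]),res(r.x).round(4))
# projections of expected dish centres in both views for hypothesis at TCP
c=s["position"];
for k in(92.4,137.4,182.4): 
    q=[c[0]+.0485*np.cos(np.radians(k)),c[1]+.0485*np.sin(np.radians(k)),zf];print(k,proj(a,[q])[0].round(1),"crop",((proj(a,[q])[0]-[430,165]+.5)*4.35).round(0),"side crop",((proj(b,[q])[0]-[430,260]+.5)*3.333).round(0))
```

```text
[[ 0.6051 -0.2579]
 [ 0.5714 -0.2739]
 [ 0.5587 -0.3082]]
[ 0.60713442 -0.30639514] 227.4019200914041 [ 0.     -0.      0.      0.0003 -0.0001 -0.0003]
92.4 [460.4 208.7] crop [134. 192.] side crop [136. 175.]
137.4 [466.9 222.1] crop [163. 250.] side crop [124. 222.]
182.4 [480.9 227.2] crop [224. 273.] side crop [161. 271.]
```

Call:
{"name": "move_arm", "arguments": {
  "series": [
    [-0.4, -0.2, 0, 0, 0, 0],
    [0, 0, -0.4, 0, 0, 0],
    [0, 0, -0.4, 0, 0, 0],
    [0, 0, -0.3, 0, 0, 0],
    [0, 0, -0.2, 0, 0, 0],
    [0, 0, 0, 0, 0, 0],
    [0, 0, 0, 0, 0, 0]
  ]
}}

```text
clock: 18.2
position: [0.5987, -0.3088, 0.1142]
ee_rot: [-0.63, -3.078, -0.0]
force: [-0.1, -0.1, -3.3]
width: 0.426
```

```bash
python3 st.py
```

```text
18.2 pos [ 0.5987 -0.3088  0.1142] jaw 66.85 zax [-1.e-04  1.e-04 -1.e+00] F [-0.1 -0.1 -3.3] T [-0.03  0.02 -0.06] w 0.426 q [ 0.34  0.63  0.09  1.59 -0.06  0.93  1.62]
```

Call:
{"name": "move_arm", "arguments": {
  "series": [
    [0, 0, -0.3, 0, 0, 0],
    [0, 0, -0.3, 0, 0, 0],
    [0, 0, -0.2, 0, 0, 0],
    [0, 0, -0.2, 0, 0, 0],
    [0, 0, 0, 0, 0, 0],
    [0, 0, 0, 0, 0, 0]
  ]
}}

```text
clock: 18.8
position: [0.5987, -0.3088, 0.1042]
ee_rot: [-0.63, -3.078, -0.0]
force: [-0.3, -0.2, -3.4]
width: 0.423
```

```bash
python3 st.py
```

```text
18.8 pos [ 0.5987 -0.3088  0.1042] jaw 66.85 zax [-1.e-04  0.e+00 -1.e+00] F [-0.3 -0.2 -3.4] T [ 0.   -0.    0.03] w 0.423 q [ 0.34  0.64  0.08  1.6  -0.06  0.91  1.62]
```

Call:
{"name": "move_arm", "arguments": {
  "series": [
    [0, 0, -0.3, 0, 0, 0],
    [0, 0, -0.3, 0, 0, 0],
    [0, 0, -0.2, 0, 0, 0],
    [0, 0, -0.2, 0, 0, 0],
    [0, 0, 0, 0, 0, 0],
    [0, 0, 0, 0, 0, 0]
  ]
}}

```text
clock: 19.4
position: [0.5987, -0.3087, 0.0942]
ee_rot: [-0.63, -3.078, -0.0]
force: [0.4, 0.2, -4.1]
width: 0.425
```

```bash
python3 st.py
```

```text
19.4 pos [ 0.5987 -0.3087  0.0942] jaw 66.85 zax [-1.e-04  1.e-04 -1.e+00] F [ 0.4  0.2 -4.1] T [-0.02 -0.03 -0.04] w 0.425 q [ 0.34  0.65  0.08  1.6  -0.07  0.89  1.62]
```

Past the key level (97 mm) with no contact force: the key has entered the slot. I continue to the floor (about 82 mm).

Call:
{"name": "move_arm", "arguments": {
  "series": [
    [0, 0, -0.3, 0, 0, 0],
    [0, 0, -0.3, 0, 0, 0],
    [0, 0, -0.3, 0, 0, 0],
    [0, 0, -0.2, 0, 0, 0],
    [0, 0, 0, 0, 0, 0],
    [0, 0, 0, 0, 0, 0]
  ]
}}

```text
clock: 20.0
position: [0.5988, -0.3088, 0.0832]
ee_rot: [-0.63, -3.078, -0.0]
force: [-0.5, 0.6, -3.6]
width: 0.425
```

```bash
python3 st.py
```

```text
20.0 pos [ 0.5988 -0.3088  0.0832] jaw 66.85 zax [-1.e-04  1.e-04 -1.e+00] F [-0.5  0.6 -3.6] T [ 0.05 -0.01  0.01] w 0.425 q [ 0.34  0.67  0.08  1.61 -0.07  0.87  1.62]
```

Call:
{"name": "move_arm", "arguments": {
  "series": [
    [0, 0, -0.05, 0, 0, 0],
    [0, 0, -0.05, 0, 0, 0],
    [0, 0, 0, 0, 0, 0],
    [0, 0, 0, 0, 0, 0]
  ]
}}

```text
clock: 20.4
position: [0.5988, -0.3088, 0.0824]
ee_rot: [0.63, 3.077, -0.0]
force: [0.6, 0.3, -2.2]
width: 0.428
```

Touching the floor (part of the weight is taken). Release and withdraw.

Call:
{"name": "move_arm", "arguments": {
  "series": [
    [0, 0, 0, 0, 0, 0],
    [0, 0, 0, 0, 0, 0],
    [0, 0, 0, 0, 0, 0],
    [0, 0, 0, 0, 0, 0],
    [0, 0, 1, 0, 0, 0],
    [0, 0, 2.5, 0, 0, 0],
    [0, 0, 4, 0, 0, 0],
    [0, 0, 4, 0, 0, 0]
  ],
  "grip": 0.62
}}

```text
clock: 21.2
position: [0.5984, -0.3086, 0.1989]
ee_rot: [-0.63, -3.077, -0.0]
force: [1.1, -0.2, -0.0]
width: 0.62
```

Call:
{"name": "move_arm", "arguments": {
  "series": [
    [0, 0, 3, 0, 0, 0],
    [-4, 1, 0, 0, 0, 0],
    [-4, 1, 0, 0, 0, 0],
    [-4, 2, 0, 0, 0, 0],
    [-4, 3, 0, 0, 0, 0],
    [-3, 3, 0, 0, 0, 0],
    [-2, 3, 0, 0, 0, 0],
    [0, 0, 0, 0, 0, 0]
  ]
}}

```text
clock: 22.0
position: [0.3862, -0.1756, 0.228]
ee_rot: [-0.626, -3.078, -0.002]
force: [0.4, -0.1, 0.5]
width: 0.619
```

```bash
python3 st.py
python3 - <<'E'
from m import *
a=img("top");b=img("side")
def crop(d,x,y,w=133,h=100,W=400,H=300): return cv2.resize(d["color"][y:y+h,x:x+w,::-1],(W,H),interpolation=cv2.INTER_CUBIC)
cv2.imwrite("pics/l.png",np.vstack([np.hstack([crop(a,428,160,108,81),crop(b,410,250,160,120)]),np.hstack([crop(a,0,0,640,480),crop(b,0,0,640,480)])]))
for thr in(80,95):
  P=dishes(a,435,165,520,255,.038,thr,15,120,[.6,-.308])
  if len(P)>3: r=fitang(P,[.6,-.308]);print(len(P),r.x[:3].round(4),np.degrees(r.x[3])%360,r.cost)
E
```

```text
22.0 pos [ 0.3862 -0.1756  0.228 ] jaw 67.01 zax [-3.0e-04  1.2e-03 -1.0e+00] F [ 0.4 -0.1  0.5] T [ 0.04 -0.01 -0.01] w 0.619 q [ 0.26  0.13  0.05  2.06 -0.01  0.96  1.48]
6 [ 0.6008 -0.3115  0.0515] 226.0658625624359 9.149355413824377e-05
4 [ 0.6013 -0.3079  0.0482] 227.88546110244937 1.3067534781190093e-06
```

View pics/l.png

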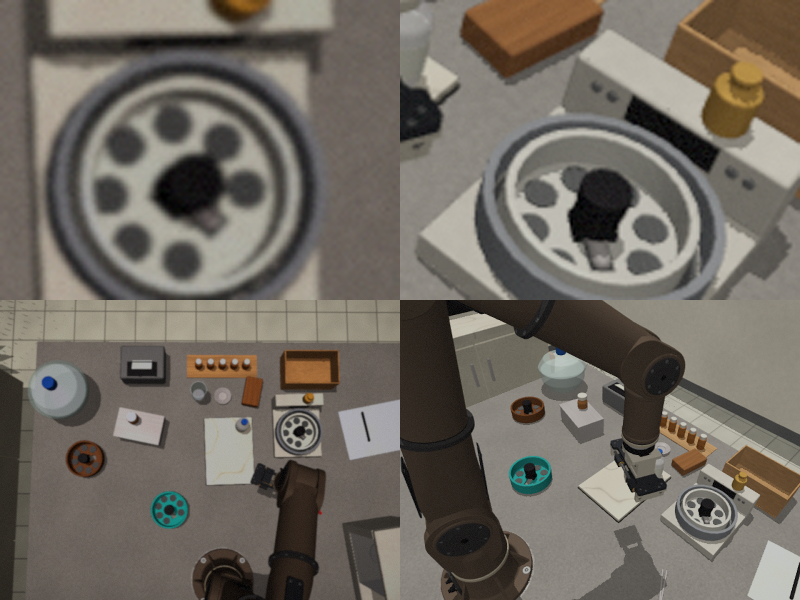

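```bash
python3 -c "
from h import *
print(workorder.sign_off())"
```

```text
the job is handed in; nothing more can be done
None
```

The carousel is seated on the drive in the station's well and let go of, and the job is handed in at about 22 s of the 67 s allowed.

**What I did:**
- I drew the carousel out by its lip and lifted it level onto the stone slab, then released it.
- I took it anew by the knob, gripping it once from each of two nearly perpendicular directions to centre it.
- I turned it about 96° so the keyway faced the key, and lowered it on the drive. There was no contact force past the height of the key's top.

**Last checks:**
- **Seated depth:** the release height, 82.4 mm, matches the fully seated height worked out from the slab grasp. The floor had begun to take the carousel's weight.
- **Pictures:** the carousel lies flat in the well with the key visible in the keyway. The gripper is clear, and the bystanders look to be where they were. The tweezers were mostly hidden by the arm in the last pictures.
- **Angle:** the dish places give a keyway angle of 227.9° from four of them, against about 227.5° for the key.

**Disagreements:**
- A second run of the same fit on six blobs gave 226.1° and fitted poorly.
- Just before lowering, the cameras and the arm disagreed by about 4 mm on where the carousel was. I moved 4 mm in x and 2 mm in y, most of the correction the cameras gave.

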